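# Set the bench transformer's tap dial and switch it on

### The arm

A 6-joint arm with a two-finger parallel gripper is mounted at the origin on the work surface. World frame = base frame: x ahead of the robot, y to its left, z up, the work surface at z = 0. Lengths are in m, angles in rad, forces in N, time in s.
With the tool pointing down it reaches from about 0.275 to 0.825 m from the base axis. Payload 4.9 kg.
Tool frame: the origin (TCP) lies midway between the tips of the shut fingers; the grasp point (between the pads) lies 19 mm behind it (grip_point_offset is the distance from the TCP to the grasp point, in m); z points along the fingers, x is the direction in which the jaws open and shut, and the axes are right-handed (so a half turn about z gives the same grasp; the last joint's range is limited). The gripper opens to 85 mm and grips with 20 to 120 N. Pads are 22 mm wide; open, the fingers measure 114 mm over their backs; the gripper's body (76 mm by 85 mm) begins 54 mm behind the grasp point. The pads swing forward as they close: fully open they stand 13 mm farther back than shut.
Start: joints at [1.138, 0.326, -0.193, 1.052, 0, 1.437], TCP at [0.162, 0.526, 0.231] pointing down, gripper open.
Joint ranges: [-2.65, 2.65], [-0.97, 1.79], [-1.3, 1.35], [-1.93, 2.1], [-1.47, 1.37], [-3.14, 3.14]. Speed limits (rad/s): [2.57, 2.57, 3.14, 3.14, 3.14, 3.14].

### API

Orientations are given as a rotation vector (axis times angle).
In Python, from cell import * gives the robot as it stands. Calls block until the motion is done:
- movep(position, orientation): joint-space move of the TCP to a pose.
- move_l(position, velocity=0.15, rot=None, until_force=None): straight line of the TCP; rot=None keeps the orientation; velocity is the mean speed in m/s. With until_force (N) it stops when the force on the tool has changed by that much, and returns True; else False.
- set_joints(angles): joint-space move.
- let_go() and grab(newtons=None): open the fingers fully, or close them until they stop; newtons is the grip in N (None keeps the last).
- sleep(seconds).
- ik(position, orientation): joint angles nearest the present ones, or None.
- get_state(): the state.
- grab_frame(name): name is "scene" or "top"; returns a dict with "img" (400x640x3 uint8, red, green, blue), "fx", "fy", "cx", "cy" (pixels), "cam_to_world" (4x4, takes a point from camera to world coordinates). Camera axes: x right, y down, z forward; pixel columns grow to the right and rows downward; lengths in m; the calibration is good to about 2 mm. A picture is of the moment at which its call begins. There is no depth.
A pose or a line that the arm cannot do raises MotionError and nothing moves.
- sign_off(): hands the job in, once; it reports no verdict.
Trained networks look in the newest picture that a camera, given by its name, has taken for a name from the list of things; names that differ only in an ending like _2 or _b are one class to them, and where a whole thing is asked for, a point or a joint stands for the part that bears it (a point fixed in the world has none). Each returns a list of dicts, best first, with "score" (0 to 1); they miss things now and then, are a little off and sometimes report something else, mostly with a low value. They report only what shows in the picture. A call takes as long as a camera call.
- spot_in(camera, name): "centre" ([column, row] in pixels, amid what is visible of it).
- silhouettes(camera, name): "mask" (400x640 bool, what is visible of it) and "centre" ([column, row] in pixels, amid what is visible of it).
- tip_of(camera, name): "centre" ([column, row] in pixels: a listed point, or the origin of a listed thing).
The state is a dict: "clock": time; "q": joint angles; "joint_velocities": joint speeds; "tau": joint torques, N m; "position": TCP position; "eef_rot": TCP orientation; "contact_force": force on the tool from outside, world axes, zero at the start; "wrist_torque": the same for the moment, N m; "finger_gap": opening from 0.0 (shut) to 1.0 (fully open).
Only numpy, scipy, OpenCV 4.12 (cv2) and the standard library are available. Lean on these libraries where they do the work, as an engineer would, in place of code of your own. Each camera call takes 0.05 s, during which the arm holds its last target.

### The job

With the fingertips, without lifting anything, turn the big knurled dial on the bench transformer clockwise until it clicks into the third position, where the white pointer stands at the long mark, and leave it there. Only then push the transformer's toggle lever all the way over to its rear side. Do not shove the transformer about, leave the grey meter's small dial alone and leave the other things on the bench where they are.

Things in the scene. Friction and masses are not known exactly. Their poses are not given: they have to be found in the camera images.
- transformer: Bench transformer: dark steel case with a light metal top plate, 150 (own x) x 220 (own y) x 90 mm high, about 3 kg, standing loose on rubber feet. Origin: centre of its underside, z up. Own -x is its front (slotted face, turned roughly towards the robot), +x its rear. It carries the big dial, centred at own (-12, +30) mm, and the toggle lever, at own (-5, -72) mm. It must not be shifted by more than 30 mm nor lifted.
- dial_top (a point): Centre of the dial's flat top face, on the axis of rotation, 117 mm above the bench. The dial is a black disc 96 mm across its knurled rim and 26 mm high; a thin white line on top is the pointer. On the plate beyond it four black marks show the positions: the third one clockwise is longer (22 mm) than the others (9 mm). Fingertips pressed on the top face about 32 mm from the axis with about 8 N and moved along an arc take it round by friction. Its axes turn with the dial.
- pointer_end (a point): Outer end of the white pointer line on the dial's top face, 43 mm from the axis; turns with the dial.
- dial (a joint): Angle of the dial in rad, growing clockwise seen from above. Sprung detents at 0, 0.6, 1.2 (third position, long mark) and 1.8; stops just beyond the first and last. It starts in the first or the second. Turning it takes up to about 0.07 N m; the crests between the detents are at 0.3, 0.9 and 1.5, and past a crest the released dial clicks into the next detent by itself. At 1.2 the pointer lies 0.3 rad clockwise of the transformer's own +x.
- toggle_tip (a point): Centre of the ball (14 mm across) at the top of the steel toggle lever on the transformer. The lever is a rod 8 mm thick, pivoted 96 mm above the bench, with the ball's centre 36 mm from the pivot. The ball starts 128 mm above the bench, leaning to the transformer's front.
- toggle (a joint): Angle of the toggle lever in rad: 0 leaning fully to the transformer's front (own -x, off), 0.9 fully over to the rear (own +x, on); the ball travels 31 mm. It moves with about 1 N at the ball and stays where it is left.
- meter: Bystander: grey bench meter, 140 x 190 x 84 mm high, with a display on its top and a small dial (40 mm across); not to be used. Origin: centre of its underside.
- meter_dial (a joint): Angle (rad) of the meter's small dial; 0 at the start, to be left alone.
- jar: Bystander: glass jar with a metal lid, 34 mm across, 60 mm high, standing in front of the instruments. Origin: centre of its underside.
- spool: Bystander: spool of copper wire, 68 mm across, 44 mm high. Origin: centre of its underside.
- breaker: Bystander: black circuit breaker, 70 x 26 x 72 mm high. Origin: centre of its underside.
- driver: Bystander: screwdriver lying on the bench between the two instruments, about 200 mm long and 26 mm thick. Origin: on the bench below the middle of its length.
- carton: Bystander: open cardboard tray, 90 x 130 x 45 mm high. Origin: centre of its underside.
- cover_plate: Bystander: steel outlet cover plate lying flat, 70 x 115 x 6 mm. Origin: centre of its underside.

How it is judged:
By the outcome, as a careful person would: the job done as asked, in the order asked, and still so for the second after the job is handed in, with the robot touching nothing.
It also fails if it takes over 56 s, if anything falls off the work surface, if the arm or the gripper's body presses on something with over 40 N, if the wrist force passes 120 N, or if a joint passes its speed limit or range.

## Working session

There is one attempt and no reset: what is moved stays moved. The work goes in short steps, each a Python script; the robot and the scene stay as the last script left them, time stands still between calls to the robot, and variables do not carry over. Pictures are saved under pics/ and viewed, and the job is handed in when it is done.

```bash
mkdir -p pics; ls; cat > h.py <<'E'
from cell import *
import numpy as np, cv2
def save(n,f): cv2.imwrite('pics/'+n+'.png',cv2.cvtColor(f['img'],cv2.COLOR_RGB2BGR))
def px2w(f,px,z):
    T=np.array(f['cam_to_world']); d=T[:3,:3]@np.array([(px[0]-f['cx'])/f['fx'],(px[1]-f['cy'])/f['fy'],1.]); o=T[:3,3]
    return o+d*(z-o[2])/d[2]
def w2px(f,p):
    T=np.array(f['cam_to_world']); c=T[:3,:3].T@(np.array(p)-T[:3,3]); return np.array([f['cx']+f['fx']*c[0]/c[2],f['cy']+f['fy']*c[1]/c[2]])
E
python3 - <<'E'
from h import *
for c in('scene','top'):
    f=grab_frame(c); save(c+'0',f)
    print(c,np.round(f['cam_to_world'],3).tolist())
    for n,z in(('dial_top',.117),('pointer_end',.117),('toggle_tip',.128),('transformer',0),('jar',0),('meter',0)):
        print(n,[(np.round(r['centre'],1).tolist(),round(r['score'],2),np.round(px2w(f,r['centre'],z),4).tolist()) for r in tip_of(c,n)[:2]])
s=get_state();print(s)
E
```

```text
pics
scene [[-0.756, 0.479, -0.446, 1.046], [0.654, 0.558, -0.51, 0.6], [0.004, -0.677, -0.736, 1.03], [0.0, 0.0, 0.0, 1.0]]
dial_top [([273.4, 177.1], 0.91, [0.5585, -0.1789, 0.117])]
pointer_end [([272.4, 185.9], 0.81, [0.5812, -0.1529, 0.117])]
toggle_tip [([244.6, 157.6], 0.51, [0.5803, -0.2888, 0.128])]
transformer []
jar [([371.7, 219.4], 0.75, [0.3816, 0.0503, 0.0])]
meter [([364.7, 289.7], 0.86, [0.5619, 0.2057, 0.0])]
top [[0.113, -0.973, 0.2, 0.265], [-0.994, -0.111, 0.021, -0.028], [0.002, -0.201, -0.98, 1.2], [0.0, 0.0, 0.0, 1.0]]
dial_top [([387.0, 179.6], 0.85, [0.5564, -0.1948, 0.117])]
pointer_end [([376.2, 169.2], 0.65, [0.5815, -0.1641, 0.117])]
toggle_tip [([243.4, 241.9], 0.69, [0.3501, 0.1559, 0.128]), ([424.6, 171.4], 0.54, [0.5867, -0.2894, 0.128])]
transformer [([390.3, 180.6], 0.9, [0.586, -0.2226, 0.0]), ([289.3, 237.4], 0.17, [0.3877, 0.0502, 0.0])]
jar [([294.9, 235.8], 0.71, [0.394, 0.0349, 0.0])]
meter [([244.5, 173.1], 0.75, [0.5602, 0.204, 0.0])]
{'clock': 0.7, 'q': array([ 1.13781748e+00,  3.26160505e-01, -1.92625679e-01,  1.05197247e+00,
       -8.44270713e-06,  1.43658647e+00]), 'joint_velocities': array([-0.00069281,  0.00158014, -0.00072892, -0.00013731, -0.00047896,
        0.00032163]), 'tau': array([ 2.02126921e-04, -4.43201709e+01,  2.62709606e+01,  9.71813133e-04,
        5.24218092e-05,  4.36437574e-06]), 'position': array([0.16189293, 0.52565101, 0.2312926 ]), 'eef_rot': array([-2.52730841e+00, -1.86607857e+00, -5.82609781e-05]), 'contact_force': array([ 0.6358778 ,  0.71499299, -0.26337434]), 'wrist_torque': array([-0.04179708, -0.01868611,  0.01290698]), 'finger_gap': 1.0019513376479772}
```

```bash
python3 - <<'E'
import cv2
a=cv2.imread('pics/top0.png'); cv2.imwrite('pics/top0c.png',cv2.resize(a[100:260,320:520],None,fx=4,fy=4,interpolation=cv2.INTER_CUBIC)[:600])
a=cv2.imread('pics/scene0.png'); cv2.imwrite('pics/scene0c.png',cv2.resize(a[110:260,180:380],None,fx=4,fy=4,interpolation=cv2.INTER_CUBIC))
E
```

```text
(no output)
```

View pics/top0.png

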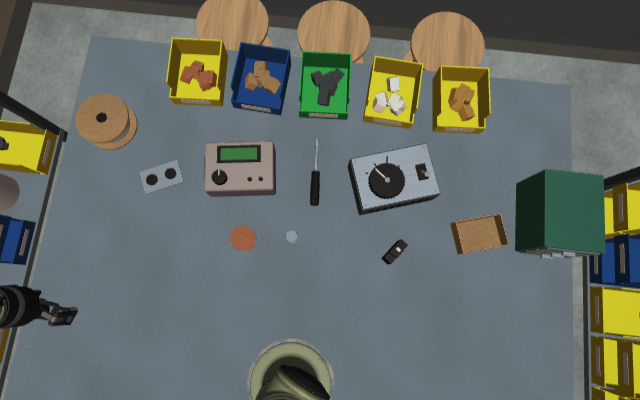

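View pics/scene0.png

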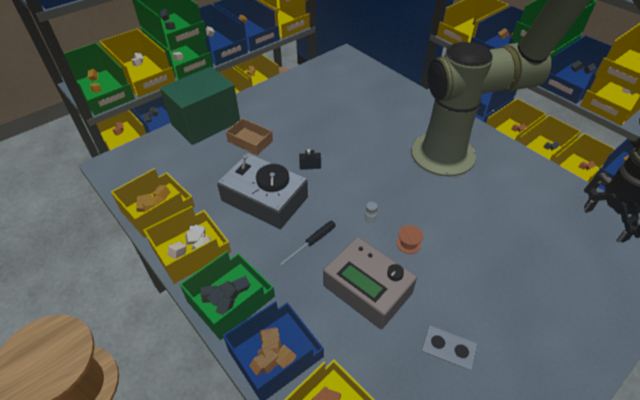

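View pics/top0c.png

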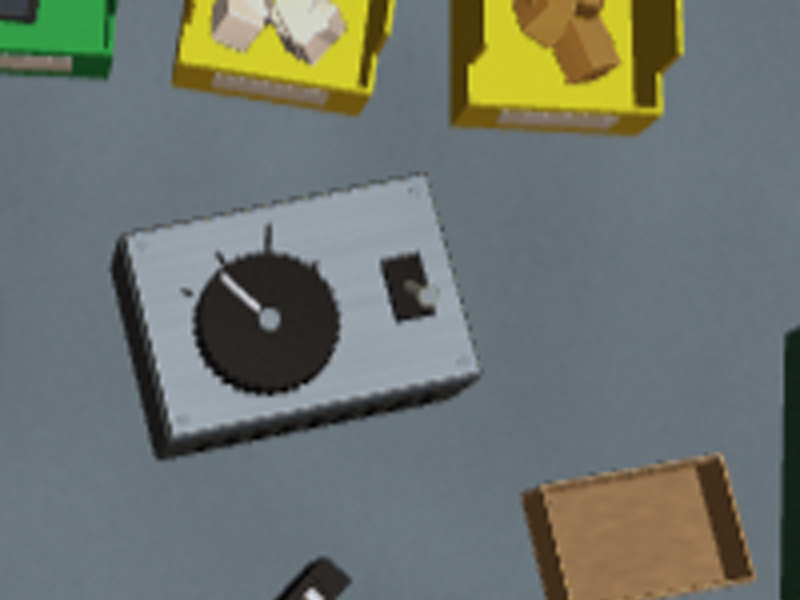

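View pics/scene0c.png

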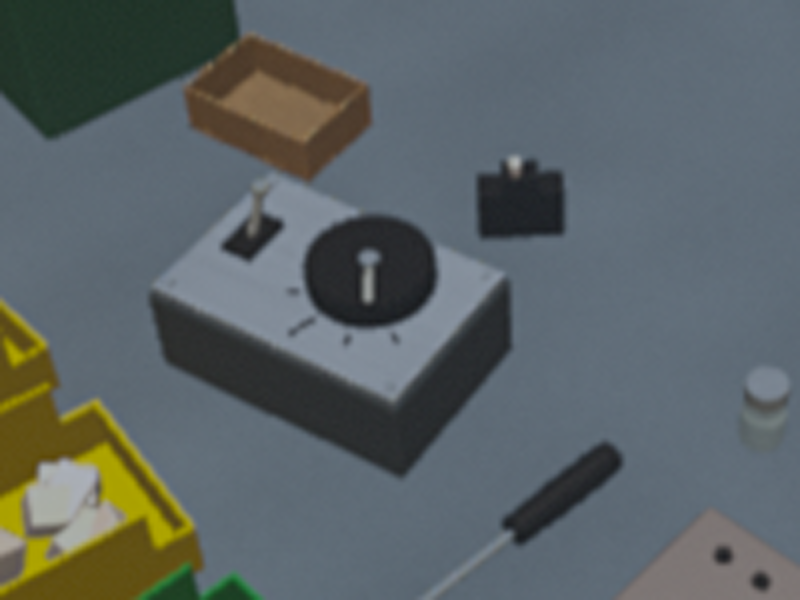

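```bash
cat >> h.py <<'E'
from scipy.optimize import least_squares
def fit(pts):
    # pts: list of (frame,px,local)
    def res(v):
        R=np.array([[np.cos(v[2]),-np.sin(v[2])],[np.sin(v[2]),np.cos(v[2])]])
        return np.concatenate([w2px(f,np.r_[R@np.array(l[:2])+v[:2],l[2]])-p for f,p,l in pts])
    r=least_squares(res,[.58,-.22,.1]); return r.x,r.fun.reshape(-1,2)
E
python3 - <<'E'
from h import *
T=grab_frame('top');S=grab_frame('scene')
t=lambda x,y:np.array([x/4+320-.4,y/4+100-.4]); s=lambda x,y:np.array([x/4+180-.4,y/4+110-.4])
c=lambda a,b:(a*.075,b*.11,.09)
A=[(T,t(125,238),c(1,1)),(T,t(427,175),c(1,-1)),(T,t(478,370),c(-1,-1)),(T,t(168,438),c(-1,1)),(T,t(269,319),(-.012,.03,.117))]
B=[(S,s(152,290),c(1,-1)),(S,s(508,278),c(-1,1)),(S,s(395,402),c(1,1)),(S,s(275,172),c(-1,-1)),(S,s(369,259),(-.012,.03,.117))]
for P in(A,B,A+B):
    v,r=fit(P);print(v.round(4),r.round(1).tolist())
    R=np.array([[np.cos(v[2]),-np.sin(v[2])],[np.sin(v[2]),np.cos(v[2])]])
    print('dial',R@[-.012,.03]+v[:2],'tog',R@[-.005-.036*np.sin(.45),-.072]+v[:2])
E
```

```text
[ 0.5775 -0.2185  0.3205] [[-2.0, -1.6], [0.3, -1.7], [2.0, 1.7], [-0.2, 1.3], [-0.2, 0.1]]
dial [ 0.55668805 -0.19380795] tog [ 0.58059988 -0.29334286]
[ 0.5754 -0.2141  0.313 ] [[-1.7, -0.6], [1.5, -0.9], [0.1, 1.6], [-0.4, -0.9], [0.5, 0.2]]
dial [ 0.55471088 -0.18920447] tog [ 0.57787929 -0.28891505]
[ 0.5762 -0.2168  0.3175] [[-2.6, -1.4], [-0.2, -1.2], [1.3, 2.2], [-1.0, 1.6], [-0.9, 0.5], [-2.5, -0.9], [0.7, -1.4], [-0.6, 1.1], [-1.4, -1.2], [-0.3, -0.2]]
dial [ 0.55544191 -0.1920316 ] tog [ 0.57906131 -0.29163631]
```

```bash
cat > g.py <<'E'
from h import *
V=np.array([.5762,-.2168,.3175]); R=np.array([[np.cos(V[2]),-np.sin(V[2])],[np.sin(V[2]),np.cos(V[2])]])
D=np.array([.5557,-.192])
YAW=V[2]
E
python3 - <<'E'
from g import *
T=grab_frame('top');S=grab_frame('scene')
for d in(0,.6,1.2,1.8):
    a=YAW+.9-d; u=np.array([np.cos(a),np.sin(a)])
    m=w2px(T,np.r_[D+.058*u,.09]);p=w2px(T,np.r_[D+.043*u,.117])
    m2=w2px(S,np.r_[D+.058*u,.09]);p2=w2px(S,np.r_[D+.043*u,.117])
    print(d,((m-[320,100])*4).round(),((p-[320,100])*4).round(),((m2-[180,110])*4).round(),((p2-[180,110])*4).round())
E
```

```text
0 [179. 291.] [205. 291.] [392. 338.] [383. 297.]
0.6 [213. 256.] [230. 264.] [343. 340.] [346. 299.]
1.2 [262. 246.] [268. 256.] [304. 322.] [317. 285.]
1.8 [309. 265.] [303. 271.] [288. 290.] [305. 262.]
```

```bash
python3 - <<'E'
from g import *
for c in('top','scene'):
    f=grab_frame(c); g=f['img'].min(2).astype(int)
    cp=w2px(f,np.r_[D,.117]); print(c,cp)
    x,y=cp.round().astype(int)
    print(g[y-20:y+20:1,x-22:x+22][4:36:1] if 0 else '')
    big=cv2.resize(f['img'][y-25:y+25,x-30:x+30],None,fx=12,fy=12,interpolation=cv2.INTER_NEAREST)
    for d,col in((0,(255,0,0)),(.3,(0,255,0)),(.6,(0,0,255)),(1.2,(255,0,255))):
        a=YAW+.9-d; 
        for r in(.02,.043,.048):
            p=w2px(f,np.r_[D+r*np.array([np.cos(a),np.sin(a)]),.117]); p=((p-[x-30,y-25]+.5)*12).astype(int); cv2.circle(big,tuple(map(int,p)),4,col,-1)
    for a in np.linspace(0,6.28,50):
        p=w2px(f,np.r_[D+.048*np.array([np.cos(a),np.sin(a)]),.117]); p=((p-[x-30,y-25]+.5)*12).astype(int); cv2.circle(big,tuple(map(int,p)),2,(255,255,0),-1)
    save('z_'+c,{'img':big})
E
python3 -c "
import cv2,numpy as np
a=cv2.imread('pics/z_top.png');b=cv2.imread('pics/z_scene.png');cv2.imwrite('pics/z2.png',cv2.resize(np.hstack([a,b]),(800,334)))"
```

```text
top [385.93075653 179.73294939]

scene [271.46621795 174.16669022]
```

View pics/z2.png

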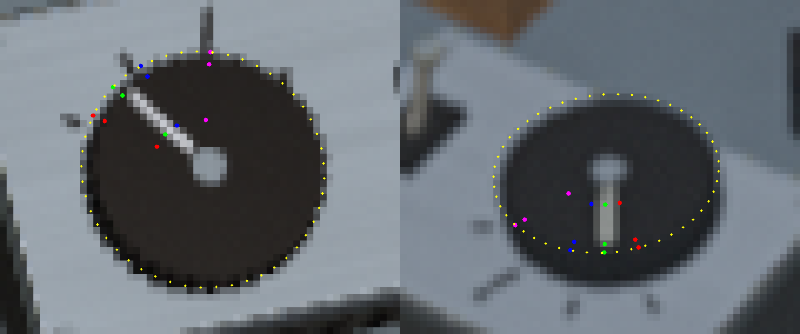

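```bash
cat >> g.py <<'E'
from scipy.spatial.transform import Rotation as Ro
def rv(phi):
    return Ro.from_matrix([[np.cos(phi),np.sin(phi),0],[np.sin(phi),-np.cos(phi),0],[0,0,-1]]).as_rotvec()
def pointer(f,cen):
    g=f['img'].min(2).astype(float)
    P=[];W=[]
    cx,cy=w2px(f,np.r_[cen,.117]).round().astype(int)
    for y in range(cy-25,cy+25):
        for x in range(cx-30,cx+30):
            w=px2w(f,(x,y),.117)[:2]; r=np.linalg.norm(w-cen)
            if .013<r<.043 and g[y,x]>85: P.append(w);W.append(g[y,x]-60)
    P=np.array(P);W=np.array(W); m=(P*W[:,None]).sum(0)/W.sum()
    e,v=np.linalg.eigh(((P-m)*W[:,None]).T@(P-m)); d=v[:,1]; d=d*np.sign(d@(m-cen))
    a=np.arctan2(d[1],d[0]); a2=np.arctan2(*(m-cen)[::-1])
    return len(P),(YAW+.9-a).round(3),(YAW+.9-a2).round(3),np.sqrt(e[0]/e[1]).round(2)
E
python3 - <<'E'
from g import *
S=grab_frame('scene');T=grab_frame('top')
cs=px2w(S,(272.5,174.5),.117);ct=px2w(T,(387.0,179.5),.117);print(cs,ct)
print(pointer(S,cs[:2]),pointer(T,ct[:2]))
for al in(2.6,2.1,1.7,1.2):
  for off in(np.pi,np.pi/2,-np.pi/2,0):
    p=np.r_[D+.032*np.array([np.cos(al),np.sin(al)]),.117]; q=ik(p,rv(al+off)); print(al,round(off,2),None if q is None else np.round(q,2))
for ph in(YAW+np.pi/2,YAW-np.pi/2):
    q=ik(np.r_[R@[-.06,-.072]+V[:2],.113],rv(ph));print(None if q is None else np.round(q,2))
E
```

```text
[ 0.55426752 -0.1889977   0.117     ] [ 0.55665056 -0.19475539  0.117     ]
(16, np.float64(0.283), np.float64(0.385), np.float64(0.17)) (24, np.float64(0.33), np.float64(0.315), np.float64(0.17))
2.6 3.14 [-0.45  0.44 -0.34  0.79 -0.    1.66]
2.6 1.57 [-0.45  0.44 -0.34  0.79  0.   -3.05]
2.6 -1.57 [-0.45  0.44 -0.34  0.79  0.    0.09]
2.6 0 [-0.45  0.44 -0.34  0.79  0.   -1.48]
2.1 3.14 [-0.43  0.45 -0.32  0.8  -0.    2.19]
2.1 1.57 [-0.43  0.45 -0.32  0.8  -0.   -2.53]
2.1 -1.57 [-0.43  0.45 -0.32  0.8  -0.    0.62]
2.1 0 [-0.43  0.45 -0.32  0.8   0.   -0.96]
1.7 3.14 [-0.41  0.47 -0.29  0.81  0.    2.6 ]
1.7 1.57 [-0.41  0.47 -0.29  0.81  0.   -2.11]
1.7 -1.57 [-0.41  0.47 -0.29  0.81  0.    1.03]
1.7 0 [-0.41  0.47 -0.29  0.81  0.   -0.54]
1.2 3.14 [-0.4   0.49 -0.24  0.83 -0.    3.11]
1.2 1.57 [-0.4   0.49 -0.24  0.83  0.   -1.6 ]
1.2 -1.57 [-0.4   0.49 -0.24  0.83  0.    1.54]
1.2 0 [-0.4   0.49 -0.24  0.83  0.   -0.03]
[-0.63  0.55 -0.16  0.86  0.   -0.95]
[-0.63  0.55 -0.16  0.86  0.    2.19]
```

```bash
cat >> g.py <<'E'
D=np.array([.5556,-.1925])
def dp(al,z): return np.r_[D+.032*np.array([np.cos(al),np.sin(al)]),z]
E
python3 - <<'E'
from g import *
grab(20)
al=2.6
movep(dp(al,.22),rv(al-np.pi/2)); 
move_l(dp(al,.135),velocity=.12)
sleep(.2); b=get_state()['contact_force']; print('bias',b)
print(move_l(dp(al,.105),velocity=.012,until_force=6)); sleep(.2)
s=get_state();print(s['position'],s['contact_force']-b,s['clock'],s['finger_gap'])
np.save('b.npy',b)
f=grab_frame('scene');save('s1',f)
E
python3 -c "
import cv2
a=cv2.imread('pics/s1.png');cv2.imwrite('pics/s1c.png',cv2.resize(a[90:240,180:380],None,fx=4,fy=4))"
```

```text
bias [-0.49691663 -0.208126    0.47768616]
True
[ 0.52819922 -0.17593821  0.11701216] [0.01109096 0.02632199 4.37377006] 7.4083 -0.0006473176891685277
```

View pics/s1c.png

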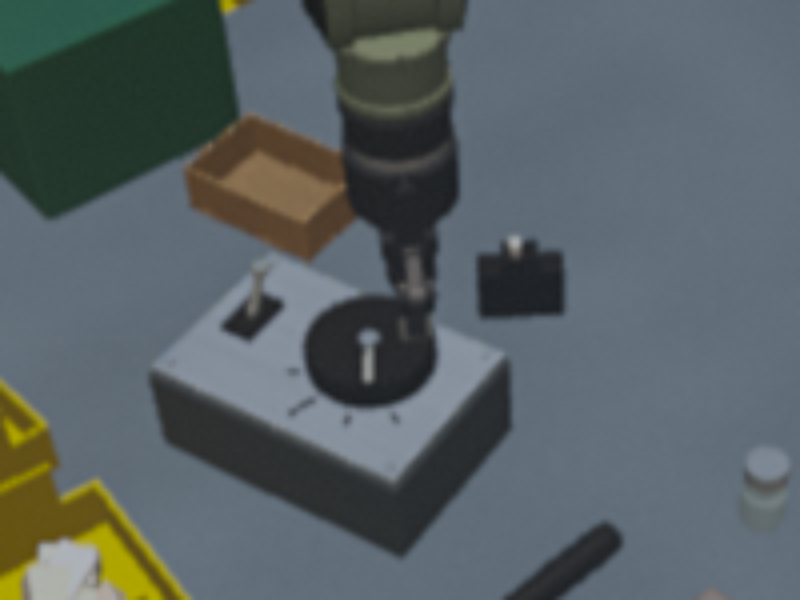

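```bash
cat >> g.py <<'E'
def press(al,target,b):
    for _ in range(6):
        s=get_state(); fz=(s['contact_force']-b)[2]
        if abs(fz-target)<1.2: break
        k=get_z(); k-= (target-fz)*KZ; set_z(k)
        move_l(dp(al,k),velocity=.01,rot=rv(al-np.pi/2)); sleep(.08)
    return fz
KZ=.00006
def get_z(): return float(open('z').read())
def set_z(z): open('z','w').write(str(z))
def arc(a0,a1,n,b,target=9):
    for al in np.linspace(a0,a1,n+1)[1:]:
        move_l(dp(al,get_z()),velocity=.04,rot=rv(al-np.pi/2))
        s=get_state(); F=s['contact_force']-b; print(round(al,2),F.round(1),s['position'].round(4),round(s['clock'],2))
        set_z(get_z()-np.clip(target-F[2],-6,6)*KZ)
E
echo 0.1170 > z
python3 - <<'E'
from g import *
b=np.load('b.npy'); 
z0=get_z()
for i in range(3):
    set_z(get_z()-.0002); move_l(dp(2.6,get_z()),velocity=.01); sleep(.1); s=get_state(); print(get_z(),(s['contact_force']-b).round(1),s['position'][2])
    if (s['contact_force']-b)[2]>8: break
E
```

```text
0.1168 [ 0.3 -1.   2.8] 0.11702026439666911
0.1166 [0.1 0.1 4.8] 0.11700251195437
0.11639999999999999 [-0.1  0.   7. ] 0.11701684678490681
```

```bash
sed -i 's/KZ=.00006/KZ=.00008/' g.py; echo 0.11625 > z
python3 - <<'E'
from g import *
b=np.load('b.npy')
arc(2.6,2.2,3,b)
f=grab_frame('scene');save('s2',f);print(pointer(f,np.array([.5543,-.189])))
E
python3 -c "
import cv2
a=cv2.imread('pics/s2.png');cv2.imwrite('pics/s2c.png',cv2.resize(a[140:215,210:310],None,fx=8,fy=8))"
```

```text
2.47 [-0.2  1.7  5.8] [ 0.5315 -0.1723  0.117 ] 8.79
2.33 [-0.3  0.2  9.1] [ 0.5343 -0.1694  0.117 ] 9.07
2.2 [-0.8  0.3  8.2] [ 0.5373 -0.1671  0.117 ] 9.36
(27, np.float64(0.593), np.float64(0.866), np.float64(0.1))
```

View pics/s2c.png

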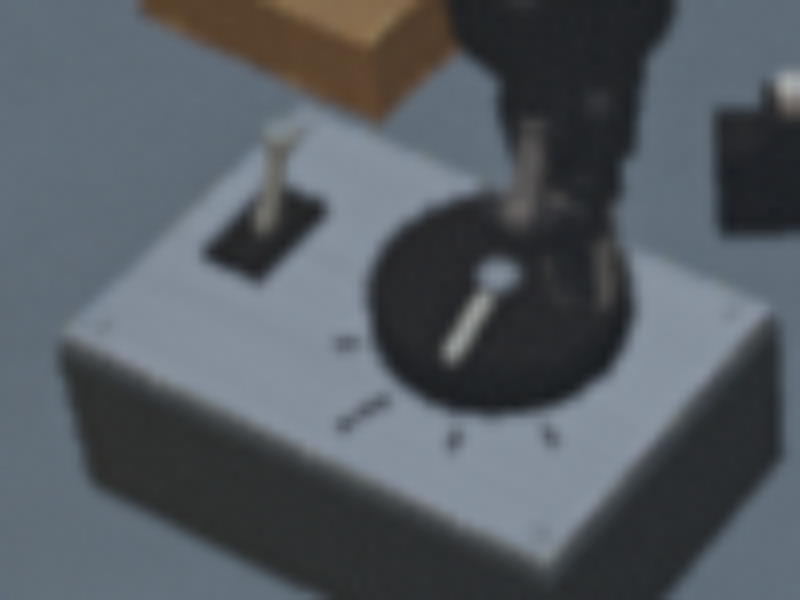

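```bash

python3 - <<'E'
from g import *
move_l(dp(2.2,.13),velocity=.05); sleep(.4)
f=grab_frame('scene');save('s3',f);print(pointer(f,np.array([.5543,-.189])),get_state()['clock'])
for c in('scene',):print([ (r['centre'],px2w(f,r['centre'],.117)) for r in tip_of(c,'pointer_end')])
E
python3 -c "
import cv2
a=cv2.imread('pics/s3.png');cv2.imwrite('pics/s3c.png',cv2.resize(a[140:215,210:310],None,fx=8,fy=8))"
```

```text
(20, np.float64(0.613), np.float64(0.684), np.float64(0.25)) 10.2917
[([265.4, 185.5], array([ 0.59508572, -0.1668609 ,  0.117     ]))]
```

View pics/s3c.png

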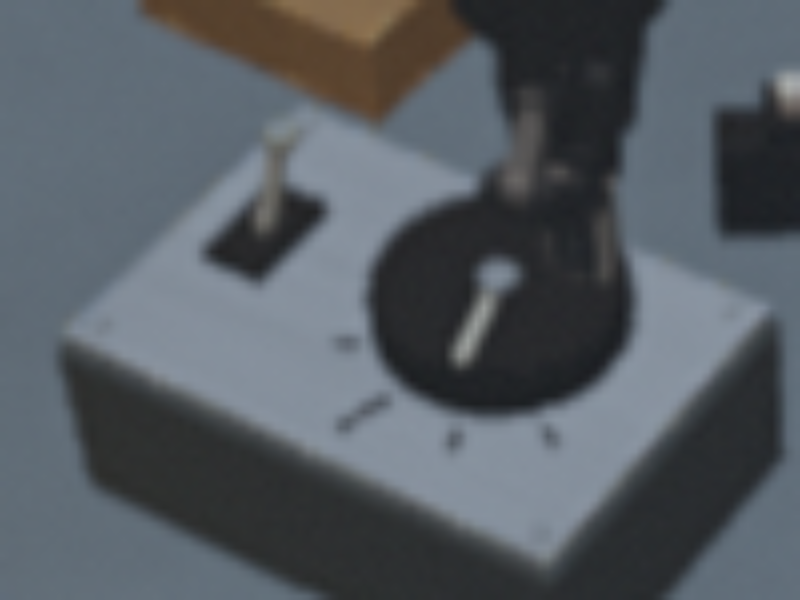

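```bash
echo 0.1162 > z
python3 - <<'E'
from g import *
b=np.load('b.npy')
sleep(.2);b=get_state()['contact_force'];
move_l(dp(2.2,.1175),velocity=.05)
move_l(dp(2.2,get_z()),velocity=.012);sleep(.1)
print(get_state()['contact_force']-b)
arc(2.2,1.64,4,b)
f=grab_frame('scene');save('s4',f);print(pointer(f,np.array([.5543,-.189])))
E
python3 -c "
import cv2
a=cv2.imread('pics/s4.png');cv2.imwrite('pics/s4c.png',cv2.resize(a[140:215,210:310],None,fx=8,fy=8))"
```

```text
[-1.35273656  1.00543316  9.32619148]
2.06 [-2.1  0.7  8.9] [ 0.5406 -0.1643  0.117 ] 11.59
1.92 [-1.4  0.7  8.6] [ 0.5451 -0.1625  0.117 ] 11.88
1.78 [1.9 1.4 6.8] [ 0.5503 -0.1612  0.117 ] 12.18
1.64 [0.3 1.6 7.5] [ 0.5547 -0.1607  0.117 ] 12.47
(28, np.float64(1.335), np.float64(1.264), np.float64(0.18))
```

View pics/s4c.png

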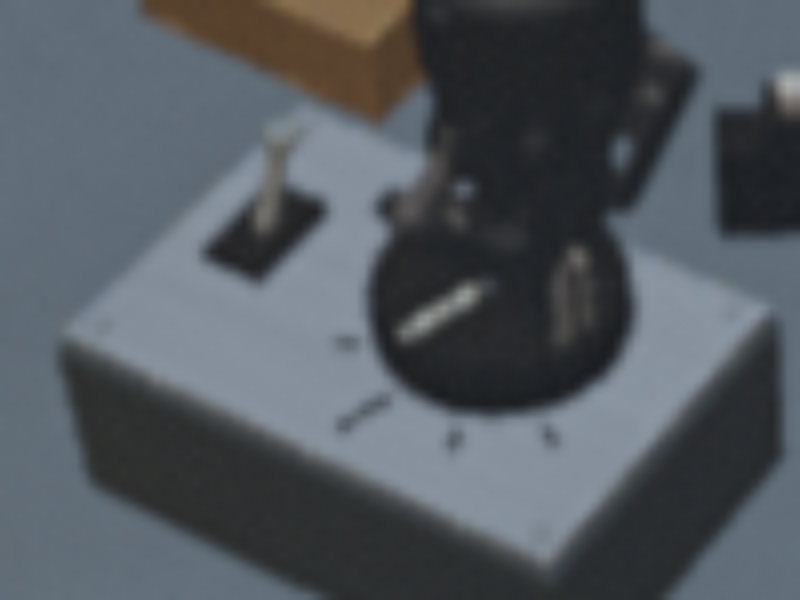

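```bash

python3 - <<'E'
from g import *
move_l(dp(1.64,.16),velocity=.08)
p0=np.r_[R@[-.075,-.072]+V[:2],.17]
movep(p0,rv(YAW-np.pi/2)); sleep(.2)
f=grab_frame('scene');save('s5',f);print(pointer(f,np.array([.5543,-.189])),get_state()['clock'])
print([ (r['centre'],r['score'],px2w(f,r['centre'],.128)) for r in tip_of('scene','toggle_tip')])
f=grab_frame('top');save('t5',f);print(get_state()['position'],get_state()['contact_force'])
E
python3 -c "
import cv2,numpy as np
a=cv2.imread('pics/s5.png');b=cv2.imread('pics/t5.png')
cv2.imwrite('pics/s5c.png',np.hstack([cv2.resize(a[120:220,210:310],None,fx=4,fy=4),cv2.resize(b[120:220,345:445],None,fx=4,fy=4)]))"
```

```text
(25, np.float64(1.183), np.float64(1.31), np.float64(0.27)) 14.475
[([246.4, 158.5], 0.43, array([ 0.57850127, -0.28215659,  0.128     ]))]
[ 0.52762688 -0.30812093  0.17007018] [-0.20389346 -0.06451693  0.35403238]
```

View pics/s5c.png

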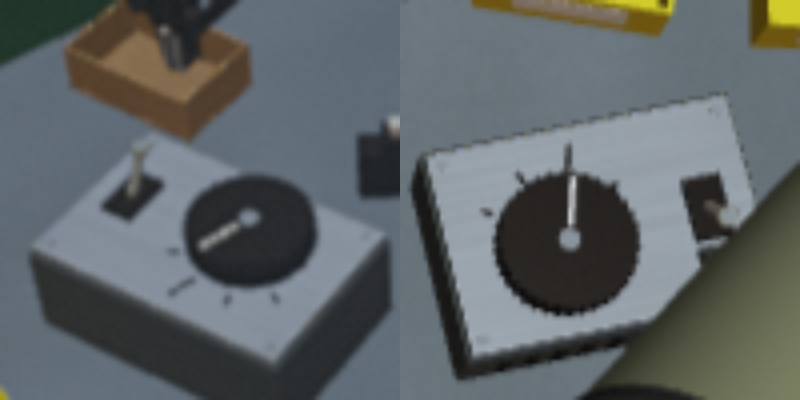

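```bash

python3 - <<'E'
from g import *
w=lambda x,z,y=-.073:np.r_[R@[x,y]+V[:2],z]
move_l(w(-.062,.17),velocity=.1)
print('touch',move_l(w(-.062,.114),velocity=.08,until_force=5)); sleep(.15)
b=get_state()['contact_force']
f=grab_frame('scene');save('s6',f)
h=move_l(w(-.004,.114),velocity=.03,until_force=5); s=get_state()
u=R[:,0]
print(h,(R.T@(s['position'][:2]-V[:2])),(s['contact_force']-b).round(1),s['clock'])
f=grab_frame('scene');save('s7',f)
E
python3 -c "
import cv2,numpy as np
a=cv2.imread('pics/s6.png');b=cv2.imread('pics/s7.png')
cv2.imwrite('pics/s7c.png',np.hstack([cv2.resize(x[120:220,210:310],None,fx=4,fy=4) for x in(a,b)]))"
```

```text
touch False
True [-0.00929586 -0.07275548] [-0.2 -1.6  1.2] 17.525
```

View pics/s7c.png

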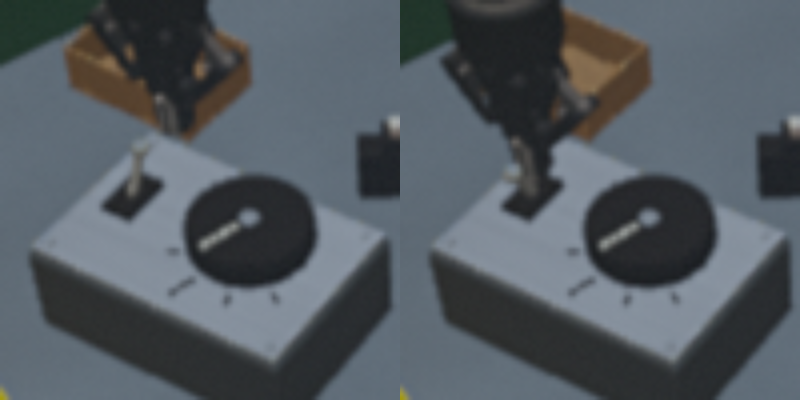

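```bash

python3 - <<'E'
from g import *
w=lambda x,z,y=-.073:np.r_[R@[x,y]+V[:2],z]
for t in (7,10):
    h=move_l(w(.006,.114),velocity=.015,until_force=t); s=get_state()
    print(h,(R.T@(s['position'][:2]-V[:2])),R.T@s['contact_force'][:2],s['clock'])
    sleep(.1)
sleep(.3); s=get_state(); print((R.T@(s['position'][:2]-V[:2])),R.T@s['contact_force'][:2])
move_l(w(-.05,.114),velocity=.1); move_l(w(-.07,.2),velocity=.15)
set_joints([.9,.326,-.193,1.052,0,1.437]); sleep(.2)
for c in('scene','top'):
    f=grab_frame(c);save('e_'+c,f); print(c,pointer(f,np.array([.5543,-.189]) if c=='scene' else np.array([.5566,-.1947])))
    print([(r['centre'],r['score'],(R.T@(px2w(f,r['centre'],.128)[:2]-V[:2])).round(4)) for r in tip_of(c,'toggle_tip')])
print(get_state()['clock'])
E
python3 -c "
import cv2,numpy as np
a=cv2.imread('pics/e_scene.png');b=cv2.imread('pics/e_top.png')
cv2.imwrite('pics/e_c.png',np.hstack([cv2.resize(a[120:220,210:310],None,fx=4,fy=4),cv2.resize(b[120:220,345:445],None,fx=4,fy=4)]))"
```

```text
True [-0.00932953 -0.07275492] [-2.30104986 -0.64768001] 18.0
True [-0.00933162 -0.07286288] [-2.64770958  0.66872274] 18.575
[-0.00935969 -0.0728494 ] [-2.97822847 -0.01128224]
scene (24, np.float64(1.18), np.float64(1.313), np.float64(0.25))
[([238.9, 163.8], 0.39, array([ 0.0108, -0.0675]))]
top (22, np.float64(1.18), np.float64(1.189), np.float64(0.15))
[([422.9, 162.8], 0.56, array([ 0.0109, -0.0738]))]
23.5583
```

View pics/e_c.png

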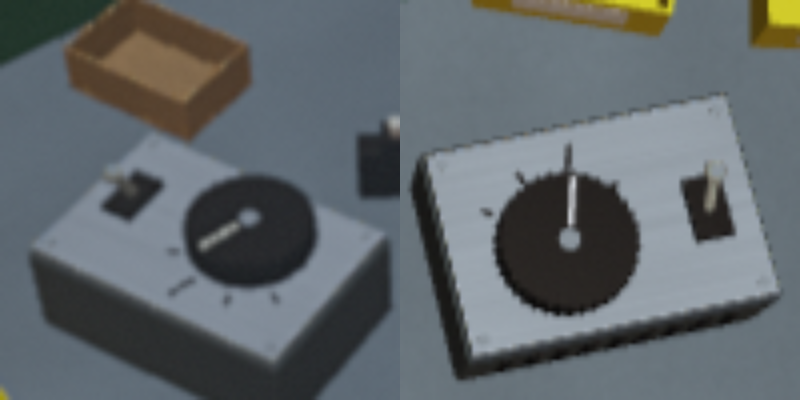

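View pics/e_top.png

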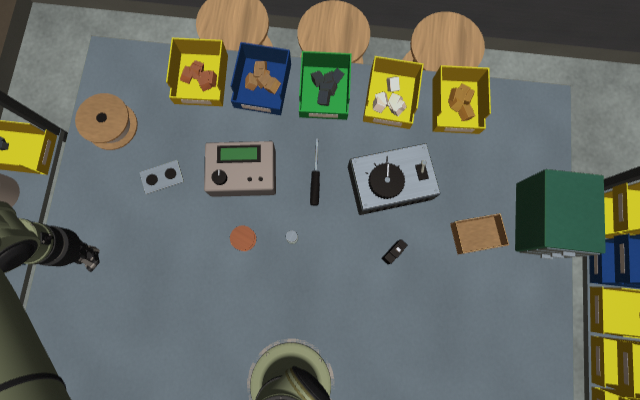

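The final pictures show the white pointer on the long mark (top view: hub about (387,180), pointer straight up). The lever leans to the rear (ball at about (423,163)). Nothing else has moved.

```bash
python3 -c "
from cell import *
sign_off()"
```

```text
the job is handed in; nothing more can be done
```

The dial is in the third position and the toggle is over to the rear, done in that order. I handed the job in at about 24 s on the robot's clock, with the arm well clear of everything.

- **Dial:** I turned it with the shut fingertips in two arcs, pressing with about 6–9 N. I lifted between the arcs to see where it settled, and it rested at about 0.6. After the second arc it rested at 1.18 in both cameras' pointer-line fits. That is the 1.2 detent within measuring error, and the pointer stands at the long mark.
- **Toggle:** I pushed it rearward until it stopped and would not move on under two further light pushes. Both cameras put the ball 10.8 mm to the rear on the transformer's own x axis; fully over would be 10.7 mm.
- **Transformer and bystanders:** None of them, the meter's small dial included, had visibly moved in the final top view. I judged this by eye and did not measure it.

Two readings disagreed:

- **Start position:** At the start I read the dial at about 0.3, between the first and second positions, although the task says it starts in one of them. I did not explain this. After the first arc the dial settled where my angle scale predicted.
- **Scene camera:** At the end, a second estimate from the scene camera, which depends on where the dial's centre is taken to be, read 1.31. The top camera's version of it read 1.19.

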